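Sort the laundry shelf

TASK

Sort the laundry shelf: lay both clothes pegs flat in the wooden peg box, stand the chrome spray head upright in the empty straight-sided white organiser, and lay the round tin flat in the white organiser with the tilt-out front. The tin is caught between the soap and its dish, so lift the soap off first and, once the tin is out, lay the soap back flat on its dish, centred and lengthwise. Leave the dish and the glass canister where they stand.

Things in the scene. Friction and masses are not known exactly. Their poses are not given: they have to be found in the camera images.
- peg_a: Wooden clothes peg with a steel spring, lying flat on its side on the shelf: 80 mm long (x), 13 mm wide across its two arms at the middle and 16 mm at most (y), 11 mm high. Origin: centre of the underside.
- peg_b: A second clothes peg, the same as peg_a.
- spray: Chrome spray head standing upright on its round screw collar (38 mm dia, 24 mm high). Above a short neck sits a level head block 70 mm long (own x from -41 to +29), 20 mm wide (y), its faces from 36 to 62 mm above the underside; a nozzle runs on to x = -51 and a small trigger hangs under the front. Origin: centre of the collar's underside, z up.
- tin: Round flat aluminium tin, 64 mm dia, 26 mm high. It starts on the soap dish, under the soap, about central. Origin: centre of the underside.
- soap: Cream bar of laundry soap, 95 mm long (x), 45 mm wide (y), 28 mm high, no handle. It starts lying on top of the tin, roughly lengthwise over the dish; the tin shows on both long sides. Origin: centre of the underside.
- dish: Loose dark wooden slatted soap dish, flat-topped, 130 mm long (x), 84 mm wide (y), 18 mm high, bearing tin and soap. Origin: centre of the underside; the slats' top is at z = 18 mm.
- peg_box: Low open box of medium brown wood, fixed, 132 (x) x 90 (y) x 40 mm high, walls 6 mm, floor 6 mm, so 120 x 78 mm inside. Starts empty. Origin: centre of the underside.
- org_tilt: White plastic cube organiser with the tilt-out front, fixed, empty: open top, 132 x 132 mm at the foot, 85 mm high, walls and floor 4 mm (124 x 124 mm inside at the floor). Its front panel (-x side) leans out about 20 degrees, overhanging the foot by about 30 mm at the top, and carries a chrome pull bar; it does not move. Origin: centre of the underside, not counting the overhang.
- org_plain: White plastic cube organiser with four straight walls, fixed, empty, undivided: open top, 132 x 132 x 85 mm high, walls and floor 4 mm (124 x 124 mm inside). Origin: centre of the underside. (A third, divided one with bottles in it stands far to the right side and is not used.)
- canister: Clear open glass canister, 60 mm dia, 80 mm high, standing among the organisers; it stays where it is. Origin: centre of the underside. A small steel dosing cup stands likewise. The shelf's middle about 0.44 m straight ahead of the robot (0.40 to 0.49 m out, 45 mm to either side) is always free.

How it is judged:
At the end, for the whole second after the job is handed in: Pegs flat in the peg box; tin flat in the tilt-front organiser; spray head upright in the straight one; soap flat on the dish, within 15 mm lengthwise, 13 mm across and 0.22 rad of centred; dish within 40 mm and canister within 30 mm of their starts; all at rest (x of peg_a in the frame of peg_box between -0.06 and 0.06 m and y of peg_a in the frame of peg_box between -0.039 and 0.039 m and z of peg_a in the frame of peg_box between -0.005 and 0.026 m and angle between peg_a's own x axis and vertical between 1.3 and 1.84 rad and x of peg_b in the frame of peg_box between -0.06 and 0.06 m and y of peg_b in the frame of peg_box between -0.039 and 0.039 m and z of peg_b in the frame of peg_box between -0.005 and 0.026 m and angle between peg_b's own x axis and vertical between 1.3 and 1.84 rad and x of tin in the frame of org_tilt between -0.05 and 0.05 m and y of tin in the frame of org_tilt between -0.04 and 0.04 m and z of tin in the frame of org_tilt between -0.005 and 0.02 m and angle between tin's own z axis and vertical below 0.15 rad and x of spray in the frame of org_plain between -0.06 and 0.06 m and y of spray in the frame of org_plain between -0.06 and 0.06 m and z of spray in the frame of org_plain between -0.005 and 0.02 m and angle between spray's own z axis and vertical below 0.2 rad and x of soap in the frame of dish between -0.015 and 0.015 m and y of soap in the frame of dish between -0.013 and 0.013 m and z of soap in the frame of dish between 0.013 and 0.024 m and angle between the x axis of soap and the x axis of dish, either way round below 0.22 rad and angle between soap's own z axis and vertical below 0.1 rad and distance of dish from where it was at the start of the episode below 0.04 m and distance of canister from where it was at the start of the episode below 0.03 m and linear speed of each of peg_a, peg_b, tin, spray, soap, dish below 0.02 m/s); the robot touches nothing.
It fails at once if the glass canister is pushed more than 30 mm or tipped (distance of canister from where it was at the start of the episode above 0.03 m or angle between canister's own z axis and vertical above 0.4 rad).
It also fails if it takes over 141 s, if anything falls off the work surface, if the arm or the gripper's body presses on something with over 40 N, if the wrist force passes 120 N, or if a joint passes its speed limit or range.

ROBOT

A 6-joint arm with a two-finger parallel gripper is mounted at the origin on the work surface. World frame = base frame: x ahead of the robot, y to its left, z up, the work surface at z = 0. Lengths are in m, angles in rad, forces in N, time in s.
With the tool pointing down it reaches from about 0.35 to 0.975 m from the base axis. Payload 7.1 kg.
Tool frame: the origin (TCP) lies midway between the tips of the shut fingers; the grasp point (between the pads) lies 19 mm behind it; z points along the fingers, y is the line along which they close (so a half turn about z gives the same grasp; the last joint's range is limited). The gripper opens to 88 mm and grips with 3 to 60 N. Pads are 20 mm wide; open, the fingers measure 115 mm over their backs; the gripper's body (75 mm by 178 mm) begins 61 mm behind the grasp point.
Start: joints at [-1.165, 0.423, 1.63, -0, 1.089, -0.019], TCP at [0.258, -0.569, 0.223] pointing down, gripper open.
Joint ranges: [-3, 3], [-0.9, 2.11], [0.09, 2.58], [-1.31, 4.45], [0.11, 2.69], [-2.54, 2.54]. Speed limits (rad/s): [2.39, 2.39, 3.01, 3.14, 3.14, 3.14].

INTERFACE

Orientations are given as a unit quaternion [w, x, y, z].
In Python, from station import manip, kin, viewer, nets gives the robot as it stands. Calls block until the motion is done:
- manip.move_pose(position, orientation): joint-space move of the TCP to a pose.
- manip.movel(position, frame=None, v=0.15, until_force=None): straight line of the TCP; frame=None keeps the orientation; v is the mean speed in m/s. With until_force (N) it stops when the force on the tool has changed by that much, and returns True; else False.
- manip.movej(angles): joint-space move.
- manip.command_gripper(opening): opening from 0.0 (shut) to 1.0 (fully open); the grip force is fixed at half the most; returns when the fingers have stopped.
- manip.wait(seconds).
- kin.inverse_kinematics(position, orientation): joint angles nearest the present ones, or None.
- viewer.read_camera(name): name is "scene" or "top" or "wrist"; returns the picture (420x560x3 uint8, red, green, blue); there is no depth.
- viewer.camera_info(name): a dict with "intrinsics" (3x3 intrinsics, pixels), "T" (4x4, takes a point from camera to world coordinates); the wrist camera has in their place "tool_from_camera" (4x4, takes a point from camera to tool coordinates, whose origin is the TCP and whose axes are the flange's). Camera axes: x right, y up, looking along -z (the intrinsics and any distortion apply to the point x, -y, -z); pixel columns grow to the right and rows downward; lengths in m; the calibration is good to about 2 mm. The wrist camera is an equidistant fisheye: a pixel r from the principal point sees the ray r / f radians off the axis. A picture is of the moment at which its call begins: read the wrist's pose just before it. camera_info takes no time and is no camera call.
A pose or a line that the arm cannot do raises manip.MotionError and nothing moves.
- manip.job_done(): hands the job in; it is judged then, once.
Trained networks look in the newest picture that a camera, given by its name, has taken for a name from the list of things; names that differ only in an ending like _2 or _b are one class to them, and where a whole thing is asked for, a point or a joint stands for the part that bears it (a point fixed in the world has none). Each returns a list of dicts, best first, with "conf" (0 to 1); they miss things now and then, are a little off and sometimes report something else, mostly with a low value. They report only what shows in the picture. A call takes as long as a camera call.
- nets.recognise(camera, query): "bbox" ([centre column, centre row, width, height] in pixels, round what is visible of it).
Readings, each from a call of its own:
- manip.get_time(): time.
- manip.get_joint_pos(): joint angles.
- manip.get_qvel(): joint speeds.
- manip.get_effort(): joint torques, N m.
- manip.get_tcp_pos(): TCP position.
- manip.get_ee_rot(): TCP orientation.
- manip.get_ft_force(): force on the tool from outside, world axes, zero at the start.
- manip.get_ft_torque(): the same for the moment, N m.
- manip.get_grip_width(): opening from 0.0 (shut) to 1.0 (fully open).
- manip.get_finger_force(): force on a finger pad.
Only numpy, scipy, OpenCV 4.12 (cv2) and the standard library are available. Lean on these libraries where they do the work, as an engineer would, in place of code of your own. Each camera call takes 0.05 s, during which the arm holds its last target. There are 200 camera calls.

## Working session

There is one attempt and no reset: what is moved stays moved. The work goes in short steps, each a Python script; the robot and the scene stay as the last script left them, time stands still between calls to the robot, and variables do not carry over. Pictures are saved under pics/ and viewed, at most 14 in all, crops included, and the job is handed in when it is done.

```bash
mkdir -p pics; ls
python3 - <<'E'
from station import manip, kin, viewer, nets
import cv2
for c in ["scene","top"]:
    im=viewer.read_camera(c); cv2.imwrite(f"pics/{c}0.png",im[:,:,::-1])
    i=viewer.camera_info(c); print(c,i)
    for n in ["peg_a","spray","tin","soap","dish","peg_box","org_tilt","org_plain","canister"]:
        print(n,[(round(d["conf"],2),[round(float(x)) for x in d["bbox"]]) for d in nets.recognise(c,n)][:3])
print(viewer.camera_info("wrist"), manip.get_time(), manip.get_ee_rot())
E
```

```text
pics
station.py
scene {'intrinsics': array([[482.24195712,   0.        , 275.62693275],
       [  0.        , 482.24195712, 203.15335197],
       [  0.        ,   0.        ,   1.        ]]), 'T': array([[-0.88995401, -0.26316036,  0.37246273,  0.90253595],
       [ 0.45603986, -0.50800714,  0.7307232 ,  0.74016932],
       [-0.00308365,  0.82016789,  0.5721146 ,  0.66304918],
       [ 0.        ,  0.        ,  0.        ,  1.        ]])}
peg_a [(0.95, [427, 289, 44, 8]), (0.71, [277, 195, 53, 34]), (0.61, [287, 160, 22, 11])]
spray [(0.58, [347, 250, 38, 31])]
tin [(0.6, [275, 189, 24, 14])]
soap [(0.78, [275, 177, 36, 27])]
dish [(0.78, [276, 194, 54, 32])]
peg_box [(0.62, [366, 359, 103, 86])]
org_tilt [(0.66, [218, 242, 102, 89])]
org_plain [(0.87, [206, 154, 56, 54])]
canister [(0.87, [262, 287, 37, 47])]
top {'intrinsics': array([[481.27156469,   0.        , 280.18543021],
       [  0.        , 481.27156469, 200.37210947],
       [  0.        ,   0.        ,   1.        ]]), 'T': array([[-0.01231345,  0.99697092, -0.07679433,  0.45193387],
       [-0.99980765, -0.01344814, -0.0
[... 506 characters left out ...]
0, 30])]
canister [(0.69, [421, 283, 12, 38]), (0.67, [204, 146, 32, 35]), (0.47, [114, 190, 53, 70])]
{'intrinsics': array([[325.1922621 ,   0.        , 279.57855949],
       [  0.        , 325.1922621 , 210.00005312],
       [  0.        ,   0.        ,   1.        ]]), 'tool_from_camera': array([[-1.07618764e-03,  9.52385217e-01,  3.04895457e-01,
         8.50345167e-02],
       [ 9.99999421e-01,  1.02621922e-03,  3.24147181e-04,
        -4.72196485e-04],
       [-4.17659528e-06,  3.04895630e-01, -9.52385770e-01,
        -1.61715009e-01],
       [ 0.00000000e+00,  0.00000000e+00,  0.00000000e+00,
         1.00000000e+00]])} 1.0 [1.68489538e-05 9.77522823e-01 2.10829623e-01 4.10875881e-06]
```

Run:
```python
import cv2
im=cv2.imread("pics/top0.png"); cv2.imwrite("pics/top0b.png",cv2.resize(im[90:330,70:530],(800,417),interpolation=cv2.INTER_CUBIC))
```

```text
(no output)
```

View pics/scene0.png

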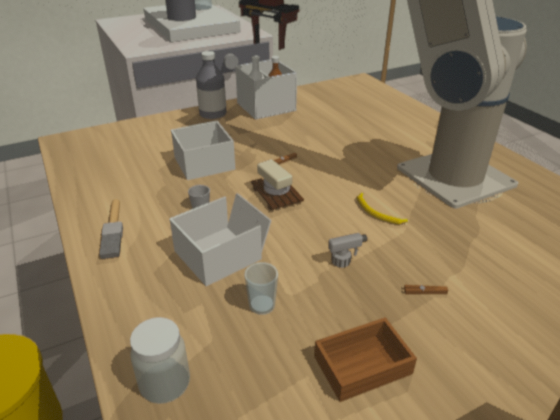

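View pics/top0b.png

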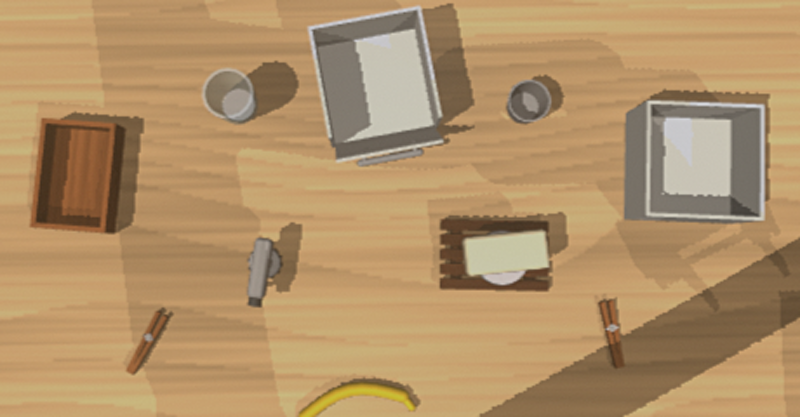

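The scene view shows the tin under the soap on the dish at about (276,190), the tilt organiser at (218,242) with its leaning front facing the robot, and the plain organiser at (206,154). It also shows the canister at (262,287), the spray at (347,250), the box at (366,359) and pegs at (427,289) and (287,160). In the top crop, +x is up and +y is left: the pegs are at (149,338) and (613,328), the soap at (507,253) and the dish at (495,254). The net's top "canister" at (421,283) is really a peg. Next I'll back-project the corners.

```bash
cat > geo.py <<'E'
import numpy as np
from station import manip, kin, viewer, nets
def bp(cam,px,z):
    i=viewer.camera_info(cam);K=i["intrinsics"];T=i["T"]
    px=np.atleast_2d(np.asarray(px,float))
    d=np.c_[(px[:,0]-K[0,2])/K[0,0],-(px[:,1]-K[1,2])/K[1,1],-np.ones(len(px))]@T[:3,:3].T
    o=T[:3,3]; return o+d*((z-o[2])/d[:,2])[:,None]
def crop(p): return np.asarray(p,float)*460/800+[70,90]
E
python3 - <<'E'
from geo import *
import cv2
np.set_printoptions(precision=4,suppress=True)
P={"pegL":([(130,372),(167,312),(149,338)],.011),"pegR":([(619,366),(605,297),(613,328)],.011),
"spray":([(255,305),(263,238),(250,295),(268,295)],.062),"soap":([(464,238),(546,231),(549,268),(470,275)],.072),
"dish":([(440,219),(549,221),(550,290),(441,288)],.018),"box":([(40,119),(125,123),(108,232),(31,226)],.04),
"tilt":([(310,27),(421,8),(442,141),(335,160)],.085),"plain":([(647,100),(768,101),(764,220),(645,215)],.085),
"can":([(229,95)],.08),"canb":([(238,105)],.0),"tin":([(503,285)],.044)}
for k,(p,z) in P.items():
    w=bp("top",crop(p),z)[:,:2]; print(k,w.tolist() if 0 else w.round(4).tolist(),"mean",w.mean(0).round(4),"edges",np.linalg.norm(np.roll(w,-1,0)-w,axis=1).round(3), "ang",[round(float(np.arctan2(*(w[(j+1)%len(w)]-w[j])[::-1])),3) for j in range(len(w))])
im=cv2.imread("pics/top0.png"); h=cv2.cvtColor(im,cv2.COLOR_BGR2HSV)
print("soap hsv",h[234,360],"peg",h[int(338*.575+90),int(149*.575+70)])
m=((im.min(2)>130)&(abs(im[:,:,1].astype(int)-im[:,:,2])<25)).astype(np.uint8); m[:, :325]=0;m[:,400:]=0;m[:215]=0;m[262:]=0
n,l,s,c=cv2.connectedComponentsWithStats(m);k=1+s[1:,4].argmax();print(s[k],cv2.minAreaRect(np.argwhere(l==k)[:,::-1].astype(np.float32)))
E
```

```text
pegL [[0.3161, 0.3049], [0.3876, 0.2605], [0.3566, 0.2822]] mean [0.3534 0.2825] edges [0.084 0.038 0.046] ang [-0.557, 2.531, 2.629]
pegR [[0.3172, -0.2838], [0.3996, -0.2699], [0.3624, -0.2782]] mean [ 0.3597 -0.2773] edges [0.084 0.038 0.046] ang [0.167, -2.921, -3.019]
spray [[0.3977, 0.1458], [0.4747, 0.1363], [0.4092, 0.1516], [0.4089, 0.1308]] mean [0.4226 0.1411] edges [0.078 0.067 0.021 0.019] ang [-0.122, 2.913, -1.582, 2.214]
soap [[0.4716, -0.0953], [0.4784, -0.1891], [0.4362, -0.1912], [0.4294, -0.1013]] mean [ 0.4539 -0.1442] edges [0.094 0.042 0.09  0.043] ang [-1.498, -3.09, 1.647, 0.14]
dish [[0.496, -0.0724], [0.4919, -0.2038], [0.409, -0.2026], [0.4129, -0.072]] mean [ 0.4525 -0.1377] edges [0.132 0.083 0.131 0.083] ang [-1.602, 3.127, 1.541, -0.005]
box [[0.6217, 0.408], [0.6154, 0.3051], [0.4847, 0.3242], [0.493, 0.4165]] mean [0.5537 0.3635] edges [0.103 0.132 0.093 0.129] ang [-1.633, 2.997, 1.481, -0.066]
tilt [[0.7166, 0.0781], [0.7368, -0.0502], [0.5819, -0.0714], [0.5619, 0.0508]] mean [0.6493 0.0018] edges [0.13  0.156 0.124 0.157] ang [-1.415, -3.006, 1.733, 0.175]
plain [[0.6256, -0.3054], [0.6223, -0.4421], [0.4872, -0.431], [0.4946, -0.2982]] mean [ 0.5574 -0.3692] edges [0.137 0.136 0.133 0.131] ang [-1.594, 3.06, 1.515, -0.055]
can [[0.6396, 0.1727]] mean [0.6396 0.1727] edges [0.] ang [0.0]
canb [[0.6426, 0.1757]] mean [0.6426 0.1757] edges [0.] ang [0.0]
tin [[0.4166, -0.1426]] mean [ 0.4166 -0.1426] edges [0.] ang [0.0]
soap hsv [ 28  42 199] peg [ 15  25 162]
[ 337  223   48   31 1096] ((361.1105651855469, 238.90237426757812), (28.02286720275879, 46.133121490478516), 84.0938491821289)
```

```bash
cat >> geo.py <<'E'
def quat(phi):  # tool down, closing along world angle phi
    a=(phi+np.pi/2)/2; return np.array([0,np.cos(a),np.sin(a),0])
def above(p,phi,z):
    """joint-space move to above p, closing direction phi (mod pi), least turn of the last joint"""
    best=None
    for f in (phi,phi+np.pi):
        q=kin.inverse_kinematics([p[0],p[1],z],quat(f))
        if q is not None and (best is None or abs(q[5])<best[0]): best=(abs(q[5]),f)
    manip.move_pose([p[0],p[1],z],quat(best[1]))
def pick(p,phi,z,opening=1.0,hi=0.2,v=0.15):
    manip.command_gripper(opening); above(p,phi,max(hi,0.12))
    print("touch",manip.movel([p[0],p[1],z],v=v,until_force=15))
    manip.command_gripper(0.0); w=manip.get_grip_width()*88
    manip.movel([p[0],p[1],hi],v=0.2); print("grip mm",w,manip.get_grip_width()*88,"F",manip.get_finger_force(),"t",manip.get_time())
def place(p,phi,z,opening,hi=0.2,v=0.12,f=8):
    above(p,phi,hi); t=manip.movel([p[0],p[1],z],v=v,until_force=f)
    print("touch",t,"z",manip.get_tcp_pos()[2]); manip.command_gripper(opening)
    manip.movel([p[0],p[1],hi],v=0.2); print("t",manip.get_time())
E
python3 - <<'E'
import cv2,numpy as np
im=cv2.imread("pics/top0.png")
a=cv2.resize(im[140:240,75:165],(540,600),interpolation=cv2.INTER_CUBIC)
cv2.imwrite("pics/box.png",a)
E
```

```text
(no output)
```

View pics/box.png

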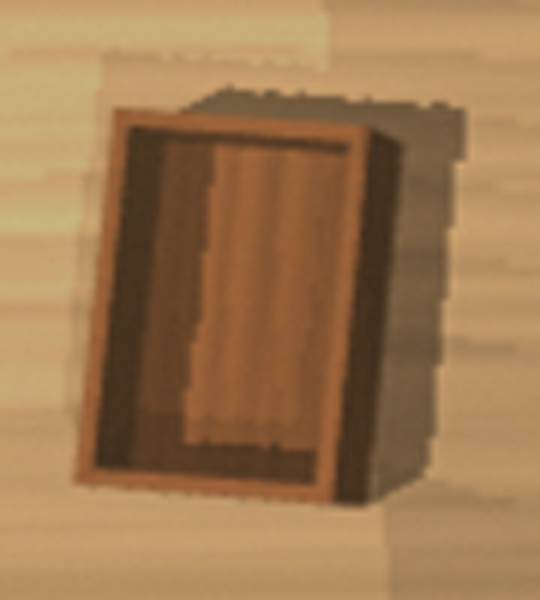

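Run:
```python
from geo import *
p,phi=(0.3584,-0.2769),0.167
pick(p,phi+np.pi/2,0.004,0.5)
```

```text
touch False
grip mm 12.955144022542541 13.307536091425908 F 29.969942271709442 t 6.1917
```

The zoom shows the box's rim corners at (115,108), (370,127), (333,500) and (77,484). The dark strip to the right is the outer wall.

```bash
cat >> geo.py <<'E'
_w=bp("top",np.array([(115,108),(370,127),(333,500),(77,484)])/6+[75,140],.04)[:,:2]
BOX=_w.mean(0); _d=_w[0]+_w[1]-_w[2]-_w[3]; BYAW=float(np.arctan2(_d[1],_d[0]))
def loc(o,yaw,x,y): c,s=np.cos(yaw),np.sin(yaw); return np.array([o[0]+c*x-s*y,o[1]+s*x+c*y])
E
python3 - <<'E'
from geo import *
import cv2
print(BOX,BYAW,np.linalg.norm(np.roll(_w:=__import__("geo")._w,-1,0)-_w,axis=1))
place(loc(BOX,BYAW,0,-15),BYAW+np.pi/2,0.012,0.22) if 0 else place(loc(BOX,BYAW,0,-0.014),BYAW+np.pi/2,0.0115,0.22)
pick((0.352,0.2827),-0.557+np.pi/2,0.004,0.5)
place(loc(BOX,BYAW,0,0.015),BYAW+np.pi/2,0.0125,0.22)
d=-0.122
pick(loc((0.4457,0.1398),d,-0.004,0),d+np.pi/2,0.030,0.6,hi=0.22)
cv2.imwrite("pics/top1.png",cv2.resize(viewer.read_camera("top")[90:330,70:530,::-1],(800,417),interpolation=cv2.INTER_CUBIC))
E
```

```text
[0.5533956  0.36639775] -0.08553458070781607 [0.08984614 0.13022239 0.08921377 0.1315251 ]
touch False z 0.012294637767357255
t 11.6917
touch False
grip mm 13.016326770317885 12.681494639638485 F 29.971830546855927 t 16.3167
touch False z 0.013316584947151131
t 20.3583
touch False
grip mm 19.87141631846974 19.97986040932277 F 29.9994824725664 t 25.225
```

View pics/top1.png

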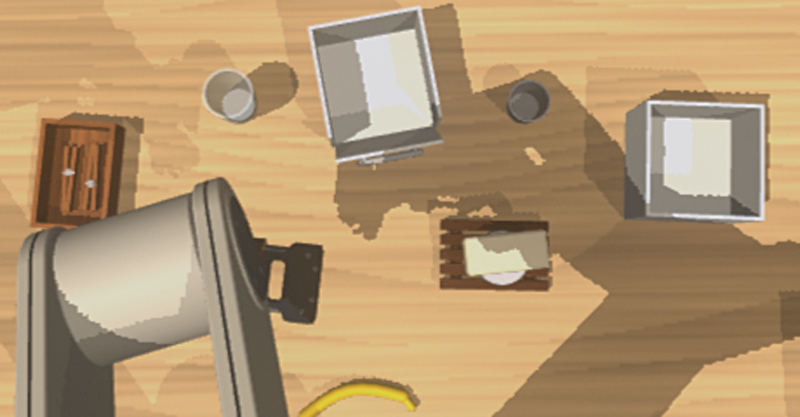

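Both pegs now lie flat in the box, at (69,172) and (91,184), and the spray is in the gripper.

Run:
```python
from geo import *
import cv2
d=-0.05
place((0.5574,-0.3692),d+np.pi/2,0.0355,0.5,hi=0.22)
pick((0.4539,-0.1442),0.075,0.050,0.85,hi=0.2,v=0.1)
place((0.445,0.0),0.0,0.0075,0.7,hi=0.2,v=0.1)
above((0.5,0.25),0,0.3)
im=viewer.read_camera("top"); cv2.imwrite("pics/top2raw.png",im[:,:,::-1])
cv2.imwrite("pics/top2.png",cv2.resize(im[130:270,240:540,::-1],(800,373),interpolation=cv2.INTER_CUBIC))
```

```text
touch False z 0.03635520593407731
t 30.5167
touch False
grip mm 45.04765280814631 44.77683055186817 F 29.999503791332245 t 35.5833
touch False z 0.007875702692994205
t 39.8833
```

View pics/top2.png

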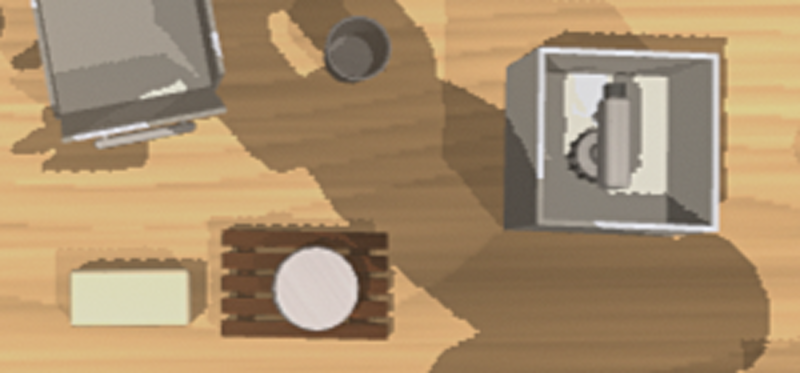

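The spray stands in the plain organiser, at (605,145). The offset between its head and collar matches parallax, so it is upright. The tin is on the dish at (317,288), and the soap is flat with corners (71,270) to (190,325).

Run:
```python
from geo import *
import cv2
c=lambda p: np.asarray(p,float)*.375+[240,130]
tin=bp("top",c([(317,288)]),.044)[0,:2]; S=bp("top",c([(71,270),(188,269),(190,325),(72,325)]),.028)[:,:2].mean(0)
D=bp("top",c([(222,232),(388,232),(389,338),(221,335)]),.018)[:,:2].mean(0)
print(tin,S,D)
pick(tin,0.02+np.pi/2,0.026,1.0,hi=0.2,v=0.1)
place((0.6615,0.0037),0.156+np.pi/2,0.0135,0.84,hi=0.2,v=0.1)
above((0.5,0.25),0,0.3)
im=viewer.read_camera("top"); cv2.imwrite("pics/top3.png",cv2.resize(im[90:270,220:460,::-1],(800,600),interpolation=cv2.INTER_CUBIC))
```

```text
[ 0.44882208 -0.1427231 ] [4.43406905e-01 3.32106513e-04] [ 0.45192295 -0.13715141]
touch False
grip mm 63.116878552162014 63.39151069096856 F 29.999750785063952 t 46.5333
touch False z 0.014067619246833137
t 51.05
```

View pics/top3.png

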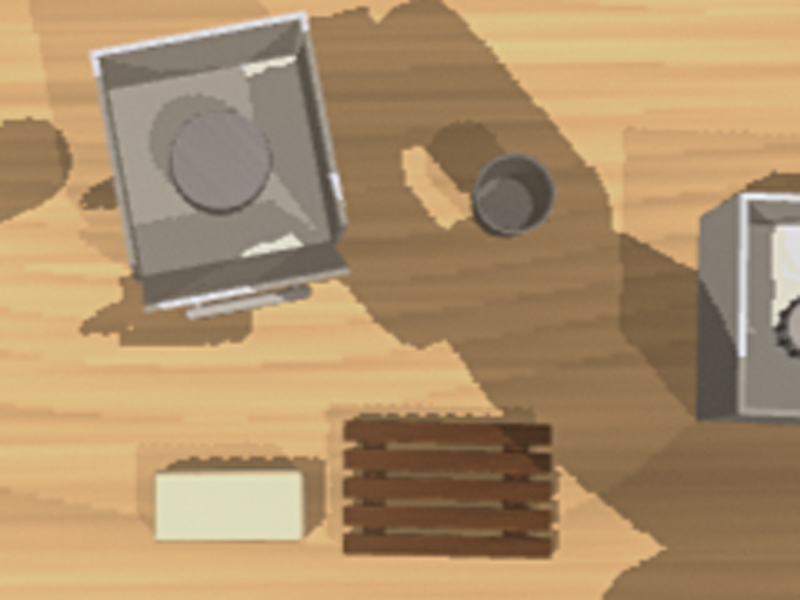

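The tin lies flat and central in the tilt organiser at (220,160). The dish corners are (344,420) to (552,556), and the soap runs from (154,470) to (304,541).

Run:
```python
from geo import *
import cv2
c=lambda p: np.asarray(p,float)*.3+[220,90]
S=bp("top",c([(154,470),(303,470),(304,541),(155,541)]),.028)[:,:2].mean(0)
D=bp("top",c([(344,420),(552,424),(552,556),(344,553)]),.018)[:,:2].mean(0)
print(S,D)
pick(S,0.0,0.0075,0.75,hi=0.15,v=0.1)
place(D,-0.02,0.0265,0.65,hi=0.15,v=0.08)
above((0.45,0.2),0,0.35)
im=viewer.read_camera("top"); a=cv2.resize(im[90:330,70:530,::-1],(800,417),interpolation=cv2.INTER_CUBIC)
cv2.imwrite("pics/top4.png",a)
im=viewer.read_camera("scene"); cv2.imwrite("pics/scene4.png",cv2.resize(im[110:410,150:450,::-1],(600,600),interpolation=cv2.INTER_CUBIC))
```

```text
[0.44303696 0.00063709] [ 0.45217476 -0.13720773]
touch False
grip mm 44.51098893502954 45.03208425041052 F 29.999370574951172 t 56.6917
touch False z 0.0268882425145619
t 60.1917
```

View pics/top4.png

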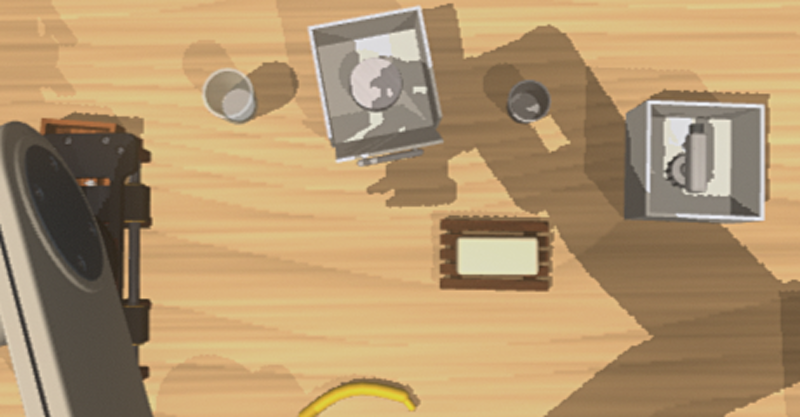

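View pics/scene4.png

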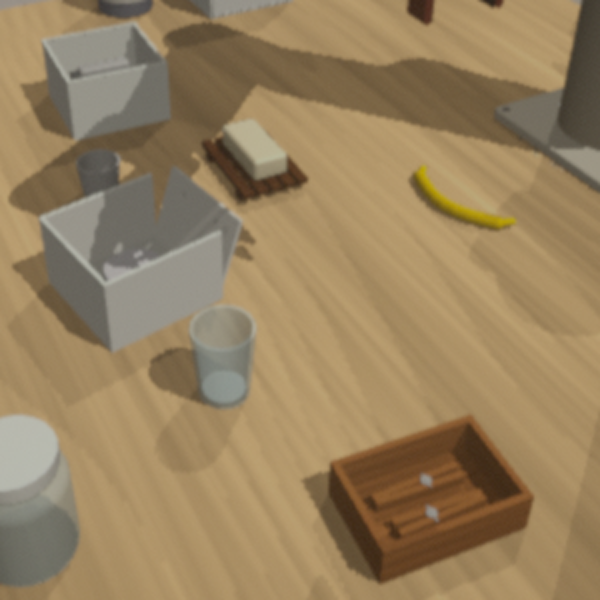

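The soap is flat and centred on the dish: its crop corners (457,237) to (538,276) sit inside (440,219) to (551,290). The pegs lie flat in the box, the tin and spray are in their organisers, and the canister hasn't moved. Handing in.

```bash
python3 -c "
from station import manip
manip.wait(0.5); print(manip.job_done())"
```

```text
the job is handed in; nothing more can be done
None
```

The job is handed in: the final camera pictures showed the pegs, spray head, tin and soap all placed as asked, with the dish and canister where they stood, after about 61 s; the station returned no verdict.

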